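# Full blast from the two-stage dust-off gun

## Robot

A 6-joint arm with a two-finger parallel gripper is mounted at the origin on the work surface. World frame = base frame: x ahead of the robot, y to its left, z up, the work surface at z = 0. Lengths are in m, angles in rad, forces in N, time in s.
With the tool pointing down it reaches from about 0.275 to 0.825 m from the base axis. Payload 4.9 kg.
Tool frame: the origin (TCP) lies midway between the tips of the shut fingers; the grasp point (between the pads) lies 19 mm behind it (grip_point_offset is the distance from the TCP to the grasp point, in m); z points along the fingers, y is the line along which they close (so a half turn about z gives the same grasp; the last joint's range is limited). The gripper opens to 85 mm and grips with 20 to 120 N. Pads are 22 mm wide; open, the fingers measure 114 mm over their backs; the gripper's body (76 mm by 85 mm) begins 54 mm behind the grasp point. The pads swing forward as they close: fully open they stand 13 mm farther back than shut.
Start: joints at [-1.296, 0.326, -0.193, 1.052, 0, 1.437], TCP at [0.219, -0.505, 0.231] pointing down, gripper open.
Joint ranges: [-2.65, 2.65], [-0.97, 1.79], [-1.3, 1.35], [-1.93, 2.1], [-1.47, 1.37], [-3.14, 3.14]. Speed limits (rad/s): [2.57, 2.57, 3.14, 3.14, 3.14, 3.14].

## Interface

Orientations are given as a rotation vector (axis times angle).
In Python, from cell import * gives the robot as it stands. Calls block until the motion is done:
- movep(position, orientation): joint-space move of the TCP to a pose.
- move_l(position, velocity=0.15, rot=None, until_force=None): straight line of the TCP; rot=None keeps the orientation; velocity is the mean speed in m/s. With until_force (N) it stops when the force on the tool has changed by that much, and returns True; else False.
- set_joints(angles): joint-space move.
- let_go() and grab(newtons=None): open the fingers fully, or close them until they stop; newtons is the grip in N (None keeps the last).
- sleep(seconds).
- ik(position, orientation): joint angles nearest the present ones, or None.
- get_state(): the state.
- grab_frame(name): name is "side" or "top" or "wrist"; returns a dict with "img" (420x560x3 uint8, red, green, blue), "fx", "fy", "cx", "cy" (pixels), "cam_to_world" (4x4, takes a point from camera to world coordinates); the wrist camera has in their place "T_tool_cam" (4x4, takes a point from camera to tool coordinates, whose origin is the TCP and whose axes are the flange's). Camera axes: x right, y down, z forward; pixel columns grow to the right and rows downward; lengths in m; the calibration is good to about 2 mm. A picture is of the moment at which its call begins: read the wrist's pose just before it. There is no depth.
A pose or a line that the arm cannot do raises MotionError and nothing moves.
- sign_off(): hands the job in; it is judged then, once.
Trained networks look in the newest picture that a camera, given by its name, has taken for a name from the list of things; names that differ only in an ending like _2 or _b are one class to them, and where a whole thing is asked for, a point or a joint stands for the part that bears it (a point fixed in the world has none). Each returns a list of dicts, best first, with "score" (0 to 1); they miss things now and then, are a little off and sometimes report something else, mostly with a low value. They report only what shows in the picture. A call takes as long as a camera call. They do not tell look-alikes from the thing itself.
- spot_in(camera, name): "centre" ([column, row] in pixels, amid what is visible of it).
- silhouettes(camera, name): "mask" (420x560 bool, what is visible of it) and "centre" ([column, row] in pixels, amid what is visible of it).
- tip_of(camera, name): "centre" ([column, row] in pixels: a listed point, or the origin of a listed thing).
The state is a dict: "clock": time; "q": joint angles; "joint_velocities": joint speeds; "tau": joint torques, N m; "position": TCP position; "eef_rot": TCP orientation; "contact_force": force on the tool from outside, world axes, zero at the start; "wrist_torque": the same for the moment, N m; "finger_gap": opening from 0.0 (shut) to 1.0 (fully open); "grasp_force": force on a finger pad.
Only numpy, scipy, OpenCV 4.12 (cv2) and the standard library are available. Lean on these libraries where they do the work, as an engineer would, in place of code of your own. Each camera call takes 0.05 s, during which the arm holds its last target. There are 200 camera calls.

## Task

Blow the dust off the LED module that sits in the nest: on the blow gun with the long thin nozzle that points at it, squeeze the trigger past the pressure point, well into the second stage (full blow), hold it there for a good second, then let go so that the trigger springs right back. Do not press the trigger of the other gun, the one with the wide flat nozzle, and leave the module sitting in its nest.

Things in the scene. Friction and masses are not known exactly. Their poses are not given: they have to be found in the camera images.
- gun_station: The right gun: black blow gun clamped upside down on a grey plate (270 x 90 x 12 mm) fixed to the bench. Level barrel (top 69 mm above the bench), thin steel nozzle (ends 132 mm ahead of the origin) pointing at a shallow nest with an LED module; brass pipe behind at x -50 mm, 61 mm high. Handle stands up. Origin: on the bench below the handle's front face; x = nozzle direction, z up.
- gun_handle (a point): Centre of the right gun's handle at trigger height, 115 mm above the bench, station axes. Handle: 24 mm in x, 26 in y, top 142 mm above the bench; rigid. Only the trigger moves, so jaws closing along x from above should be centred on the handle (0 to 6 mm behind this point), not on handle plus trigger, or the jaw behind the handle stops them early.
- gun_trigger (a point): Centre of the front face of the right gun's trigger (steel plate 22 mm wide, 34 high, 115 mm above the bench), on the handle's +x side. 18 mm ahead of the handle's front face at rest, 4 mm when fully squeezed; handle and trigger together 42 mm in x at rest, 28 squeezed. Pressing moves it to the station's -x.
- gun_first (a joint): First stage of the right gun's trigger, m: 0 at rest, 0.005 at the pressure point; light spring, 1.5 to 2.5 N. Stays near 0.005 while the second stage is pressed.
- gun_second (a joint): Second stage of the same trigger, m: 0 up to the pressure point, 0.009 fully squeezed; it starts to move at 7 N and needs 11.5 N at the end stop. Total trigger travel is first plus second, 14 mm. Springs back by itself when let go. Half way in (0.0045) is already full blow.
- fan_station: The other gun, not to be used: the same base, handle and trigger, but with a wide flat grey nozzle (66 mm wide) and an empty nest. Origin and axes as for the right gun. The two stand side by side about 0.35 to 0.55 m apart, either one on the left.
- fan_trigger (a joint): Trigger of the other gun, m: 0 at rest, 0.014 fully pressed; light spring, 1.5 to 4.3 N.
- module: LED lamp module, aluminium with a clear lens, 46 x 40 x 30 mm, loose in the nest (walls 14 mm high) 168 mm ahead of the right gun's origin. Origin: centre of its underside, 15 mm above the bench; z up. Similar spare modules lie on the bench.
Mind the look-alikes: they are no part of the job. What is shaped like the module but turquoise or yellow is not meant.

How it is judged:
By the outcome, as a careful person would: the job done as asked, in the order asked, and still so for the second after the job is handed in, with the robot touching nothing.
It also fails if it takes over 29 s, if anything falls off the work surface, if the arm or the gripper's body presses on something with over 40 N, if the wrist force passes 120 N, or if a joint passes its speed limit or range.

## Working session

There is one attempt and no reset: what is moved stays moved. The work goes in short steps, each a Python script; the robot and the scene stay as the last script left them, time stands still between calls to the robot, and variables do not carry over. Pictures are saved under pics/ and viewed, at most 10 in all, crops included, and the job is handed in when it is done.

```bash
mkdir -p pics; cat > h.py <<'E'
from cell import *
import numpy as np, cv2
def ray(f,px,T=None):
    T=f["cam_to_world"] if T is None else T
    T=np.array(T); d=np.array([(px[0]-f["cx"])/f["fx"],(px[1]-f["cy"])/f["fy"],1.])
    d=T[:3,:3]@d; return T[:3,3],d/np.linalg.norm(d)
def atz(f,px,z,T=None):
    o,d=ray(f,px,T); return o+d*(z-o[2])/d[2]
def tri(rs):
    A=sum(np.eye(3)-np.outer(d,d) for o,d in rs); b=sum((np.eye(3)-np.outer(d,d))@o for o,d in rs)
    return np.linalg.solve(A,b)
def save(f,n): cv2.imwrite("pics/"+n,cv2.cvtColor(f["img"],cv2.COLOR_RGB2BGR))
E
python3 - <<'E'
from h import *
np.set_printoptions(precision=3,suppress=True)
H=dict(gun_station=0,gun_handle=.115,gun_trigger=.115,fan_station=0,module=.015)
for c in("side","top"):
    f=grab_frame(c); save(f,c+"1.png")
    for n in H:
        for r in tip_of(c,n)[:4]: print(c,n,round(r["score"],2),np.round(r["centre"]),atz(f,r["centre"],H[n]))
s=get_state(); print(s["clock"],s["eef_rot"])
E
```

```text
side gun_station 0.9 [362. 188.] [ 0.484 -0.225  0.   ]
side gun_station 0.54 [267. 297.] [0.56  0.189 0.   ]
side gun_handle 0.69 [266. 300.] [0.526 0.265 0.115]
side gun_handle 0.61 [375. 154.] [ 0.47  -0.234  0.115]
side gun_trigger 0.57 [362. 154.] [ 0.499 -0.221  0.115]
side module 0.77 [312. 204.] [ 0.576 -0.099  0.015]
side module 0.75 [301. 166.] [ 0.655 -0.217  0.015]
side module 0.5 [268. 192.] [ 0.692 -0.089  0.015]
top gun_station 0.86 [372. 279.] [ 0.48  -0.218  0.   ]
top gun_station 0.44 [374. 197.] [ 0.645 -0.222  0.   ]
top gun_handle 0.84 [389. 281.] [ 0.473 -0.225  0.115]
top gun_trigger 0.62 [376. 196.] [ 0.624 -0.203  0.115]
top gun_trigger 0.59 [388. 265.] [ 0.5   -0.224  0.115]
top fan_station 0.9 [166. 235.] [0.554 0.191 0.   ]
top module 0.71 [375. 197.] [ 0.642 -0.222  0.015]
top module 0.66 [321. 170.] [ 0.694 -0.113  0.015]
top module 0.58 [322. 231.] [ 0.571 -0.116  0.015]
top module 0.55 [165. 232.] [0.558 0.192 0.015]
0.6 [-3.076 -0.638  0.   ]
```

View pics/side1.png

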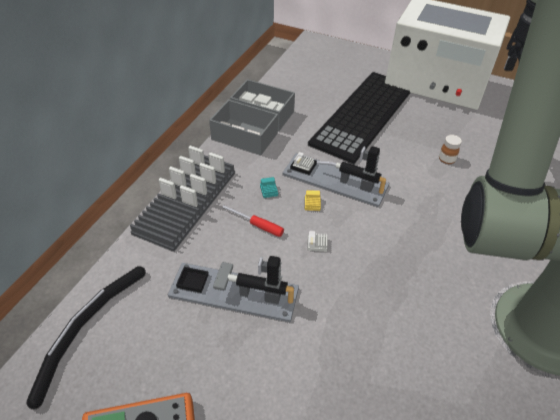

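View pics/top1.png

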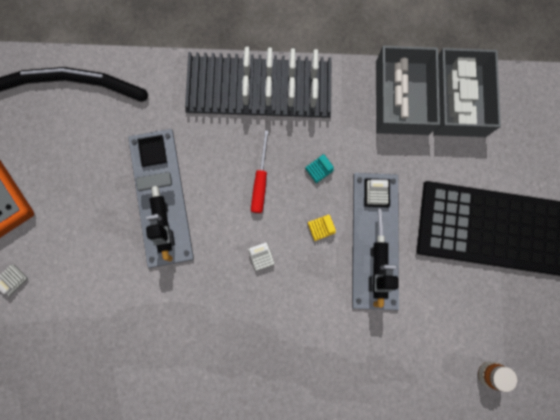

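Candidates for the gun: (a) the one with the thin nozzle and a module in its nest, top (388,281) / side (372,160); (b) the one with the wide flat nozzle and an empty nest, top (158,232) / side (272,270). Module candidates: white in the nest, top (376,192); loose white (261,257) and (10,280); turquoise (319,168); yellow (322,228). I choose (a), at about (0.470,-0.225). Next I check it in a crop.

```bash
python3 - <<'E'
from h import *
np.set_printoptions(precision=3,suppress=True)
a=cv2.imread("pics/top1.png")[160:320,335:415]; b=cv2.imread("pics/side1.png")[130:210,275:395]
a=cv2.resize(a,(270,540)); b=cv2.resize(b,(480,320)); c=np.zeros((540,760,3),np.uint8); c[:,:270]=a; c[:320,275:755]=b
cv2.imwrite("pics/crop1.png",c)
for s in(1,-1):
    r=np.pi*np.array([.7071068,s*.7071068,0]); print(s,ik([.467,-.225,.25],r),ik([.467,-.225,.096],r))
E
```

```text
1 [-0.591  0.255 -0.242  1.074  0.     0.979] [-0.591  0.404 -0.462  0.705  0.     0.979]
-1 [-0.591  0.255 -0.242  1.074  0.    -2.162] [-0.591  0.404 -0.462  0.705  0.    -2.162]
```

View pics/crop1.png

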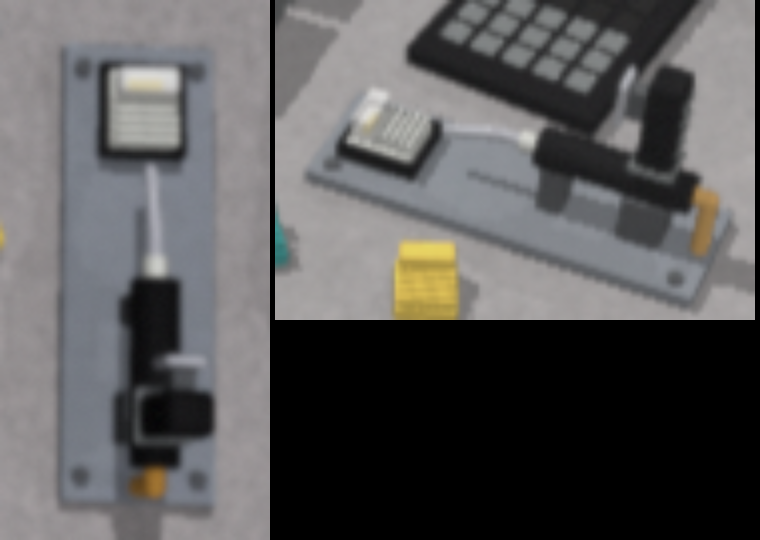

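The crop shows the black gun with the thin steel nozzle pointing at the white module in its nest, and the steel trigger on the nozzle side. So gun (a) is the right one, with yaw close to 0. I move above it and look with the wrist camera.

```bash
python3 - <<'E'
from h import *
from scipy.spatial.transform import Rotation as R
np.set_printoptions(precision=3,suppress=True)
movep([.467,-.225,.27],np.pi*np.array([.7071068,.7071068,0]))
s=get_state(); f=grab_frame("wrist"); save(f,"wrist1.png")
T=np.eye(4); T[:3,:3]=R.from_rotvec(s["eef_rot"]).as_matrix(); T[:3,3]=s["position"]; T=T@np.array(f["T_tool_cam"])
print(s["clock"],s["position"],T)
for n,z in dict(gun_station=0,gun_handle=.115,gun_trigger=.115,module=.015).items():
    for r in tip_of("wrist",n)[:2]: print(n,round(r["score"],2),np.round(r["centre"]),atz(f,r["centre"],z,T))
for p in [(0.47,-.225,.142),(.5,-.222,.115)]:
    c=np.linalg.inv(T)@np.r_[p,1]; print(f["cx"]+f["fx"]*c[0]/c[2],f["cy"]+f["fy"]*c[1]/c[2])
E
```

```text
2.0 [ 0.467 -0.226  0.27 ] [[ 1.    -0.003 -0.     0.468]
 [-0.003 -0.962 -0.274 -0.155]
 [ 0.001  0.274 -0.962  0.413]
 [ 0.     0.     0.     1.   ]]
gun_station 0.82 [293. 163.] [ 0.486 -0.22   0.   ]
gun_trigger 0.87 [316. 181.] [ 0.503 -0.219  0.115]
module 0.93 [470.  70.] [ 0.691 -0.109  0.015]
module 0.91 [427. 166.] [ 0.654 -0.222  0.015]
281.7724813796269 194.02236624643675
312.814016521068 183.90486926604922
```

View pics/wrist1.png

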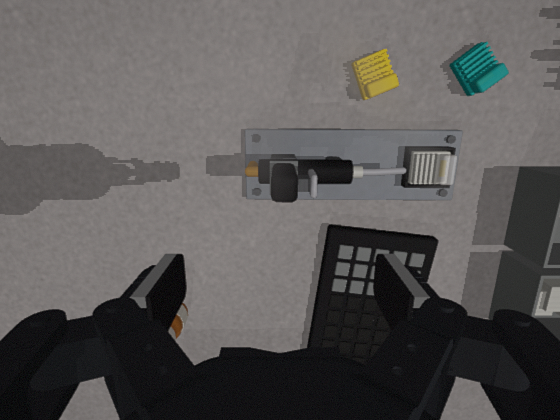

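The wrist picture shows the handle top at (284,183), the trigger plate at (314,182), and the nozzle running right to the module at (430,167). The handle centre is near (0.473,-0.221), yaw about 0. I centre the jaws 3 mm behind it, then descend and squeeze.

```bash
python3 - <<'E'
from h import *
np.set_printoptions(precision=3,suppress=True)
def p(t):
    s=get_state(); print(t,round(s["clock"],2),s["position"],s["contact_force"],round(s["finger_gap"]*85,1),s["grasp_force"])
movep([.470,-.221,.20],np.pi*np.array([.7071068,.7071068,0]))
hit=move_l([.470,-.221,.095],.08,until_force=6); p(("down",hit))
if not hit:
    grab(25); p("grab"); sleep(.7); p("hold"); 
    f=grab_frame("wrist"); save(f,"wrist2.png"); f=grab_frame("side"); save(f,"side2.png"); sleep(.7); p("hold")
E
python3 -c "
import cv2,numpy as np
a=cv2.imread('pics/side2.png')[110:210,275:415]; b=cv2.imread('pics/wrist2.png')
cv2.imwrite('pics/c2.png',np.hstack([cv2.resize(a,(420,300)),cv2.resize(b,(380,300))]))"
```

```text
('down', False) 4.09 [ 0.47  -0.221  0.095] [ 0.011 -0.404 -0.038] 85.2 0.0
grab 4.67 [ 0.473 -0.222  0.097] [ 2.804  0.971 10.02 ] 27.3 28.419242799282074
hold 5.37 [ 0.473 -0.222  0.097] [3.25  1.963 9.301] 27.2 28.384731709957123
hold 6.17 [ 0.473 -0.222  0.097] [2.598 1.718 9.242] 27.1 28.384612798690796
```

View pics/c2.png

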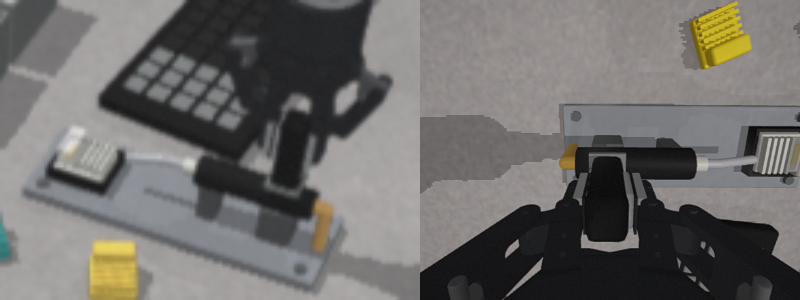

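The pictures show both jaws around the handle with the trigger pressed right in. The gap of 27 mm matches the 28 mm given for fully squeezed, and it was held for 1.5 s. Now I release, retreat and check.

```bash
python3 - <<'E'
from h import *
np.set_printoptions(precision=3,suppress=True)
let_go(); sleep(.3)
s=get_state(); x=s["position"]; print(x,s["contact_force"],s["finger_gap"])
move_l([x[0],x[1],.27],.12); sleep(.2)
f=grab_frame("wrist"); save(f,"wrist3.png"); print(get_state()["clock"],get_state()["contact_force"])
E
```

```text
[ 0.47  -0.221  0.095] [ 0.153  0.853 -0.594] 0.9997500131325728
8.925 [ 0.198  0.005 -0.655]
```

View pics/wrist3.png

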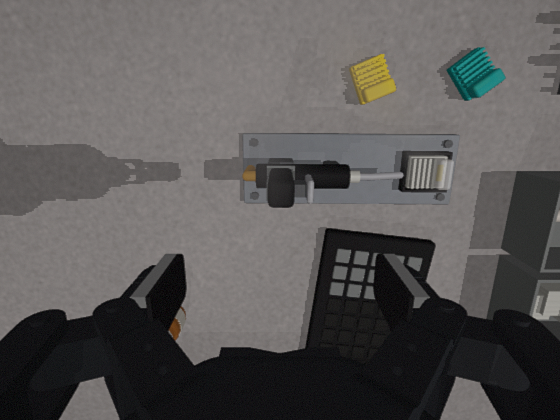

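The trigger is back at rest at (311,187), 30 px from the handle at (281,187) as before, and the module still sits in its nest at (427,172). The gripper is clear of everything.

```bash
python3 -c "
from cell import *
print(sign_off())"
```

```text
the job is handed in; nothing more can be done
None
```

I squeezed the thin-nozzle gun's trigger fully, held it for about 1.5 s and let go; it sprang back, the module is still in its nest, I never went near the other gun, and the job is handed in at about 9 s.

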